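Reload four power parts from burn-in strip to test carrier, in reverse order

ROBOT

A 6-joint arm with a two-finger parallel gripper is mounted at the origin on the work surface. World frame = base frame: x ahead of the robot, y to its left, z up, the work surface at z = 0. Lengths are in m, angles in rad, forces in N, time in s.
With the tool pointing down it reaches from about 0.35 to 0.775 m from the base axis. Payload 5.5 kg.
Tool frame: the origin (TCP) lies at the very end of the fingers, on their centre line; the grasp point (between the pads) lies 19 mm behind it; z points along the fingers, y is the line along which they close (so a half turn about z gives the same grasp; the last joint's range is limited). The gripper opens to 85 mm and grips with 20 to 120 N. Pads are 22 mm wide; open, the fingers measure 114 mm over their backs; the gripper's body (76 mm by 85 mm) begins 54 mm behind the grasp point. The pads swing forward as they close: fully open they stand 13 mm farther back than shut.
Start: joints at [-1.342, 0.313, 0.046, 1.304, 0, 1.431], TCP at [0.207, -0.536, 0.231] pointing down, gripper open.
Joint ranges: [-2.76, 2.76], [-0.86, 1.69], [-1.03, 1.26], [-2.2, 2.34], [-1.47, 1.5], [-3.14, 3.14]. Speed limits (rad/s): [2.57, 2.57, 3.14, 3.14, 3.14, 3.14].

INTERFACE

Orientations are given as a unit quaternion [w, x, y, z].
In Python, from workcell import env, imaging, ticket gives the robot as it stands. The module is installed in compiled form; this text tells all that it offers.
- The arm moves only by the tool apply_moves, never from a script. Its argument "rows" is a list of rows, each an object with "xyz": the shift along the tool's x, y, z in mm, a list of three; "turn": the turn, a rotation vector about the tool's x, y, z in rad, a list of three; "grip": the opening, from 0 (shut) to 1 (fully open). A call has 1 to 12 rows; each row is the pose to reach, as a shift and turn from the pose commanded when the call began, along the tool's axes at that moment; what a row does not reach only later rows make up. A row lasts 1/12 s, in which the tool goes at most 41.7 mm and 7.16 degrees, less where a joint would pass 70% of its speed; a pose out of reach is approached as far as the arm can. A call with a gripper value outside its range is refused whole. The fingers move at their own pace and stop on an object; "force" is the grip in N (left out, the last holds). Time passes only in rows, so rows that repeat a pose let the fingers close. It gives the time, the measured TCP pose, the force, the opening and the grip force at its end, in the units of the state.
- env.get_state(): the state, without advancing time (a new reading comes with each control period).
- imaging.read_camera(name): name is "scene" or "top" or "wrist"; returns a dict with "color" (480x640x3 uint8, blue, green, red), "z_map" (480x640 float32, m along the optical axis (not along the pixel's ray), 0 where there is no reading), "camera_matrix" (3x3 intrinsics, pixels), "view" (4x4, takes a point from world to camera coordinates). Camera axes: x right, y down, z forward; pixel columns grow to the right and rows downward; lengths in m; the calibration is good to about 2 mm. A picture is of the moment at which its call begins.
- ticket.hand_in(): hands the job in; it is judged then, once.
The state is a dict: "clock": time; "joint_pos": joint angles; "qvel": joint speeds; "tau": joint torques, N m; "tcp_pos": TCP position; "orientation": TCP orientation; "wrist_force": force on the tool from outside, world axes, zero at the start; "ft_torque": the same for the moment, N m; "finger_gap": finger opening in m; "grip_force": force on a finger pad.
Only numpy, scipy, OpenCV 4.12 (cv2) and the standard library are available. Lean on these libraries where they do the work, as an engineer would, in place of code of your own. Each camera call takes 0.05 s, during which the arm holds its last target. There are 200 camera calls.

TASK

Move the four parts from the aluminium burn-in strip to the empty wooden test carrier, one to a pocket, in reverse order: the part that stood nearest the strip's grey terminal box goes into the pocket farthest from the carrier's terminal box, the next one into the next pocket, and so on, so that the part that stood farthest from the strip's box ends beside the carrier's box. Leave every part standing upright on its pocket floor inside the rims, set down without dropping it, and do not disturb the tin, can, spool and screwdriver lying nearby.

Things in the scene. Friction and masses are not known exactly. Their poses are not given: they have to be found in the camera images.
- capacitor: Loose: round black capacitor standing upright, 35 mm diameter, 55 mm tall, two small aluminium screws 5 mm high on top, about 0.09 kg. Origin: centre of its underside; z up.
- transformer: Loose: dark steel laminated transformer, block 40 (x) x 34 (y) x 38 (z) mm with a copper winding and two white cheeks on top, 50 mm tall in all, about 0.28 kg. Origin: centre of its underside; z up. Grip the block across y (34 mm).
- heatsink: Loose: bright aluminium finned heat sink standing with upright fins, 40 (x) x 30 (y) x 50 (z) mm, about 0.12 kg. Origin: centre of its underside; z up. Grip across y (30 mm).
- meter: Loose: slim black panel meter standing upright, 42 (x) x 24 (y) x 52 (z) mm, screen on its -y face, a green terminal strip 5 mm high on top, about 0.09 kg. Origin: centre of its underside; z up. Grip across y (24 mm).
- cradle_capacitor: Grey low tray fixed on the burn-in strip, one of four alike, told from the others by the capacitor standing in it at the start: 62 x 62 mm outside, lip 4 mm thick and 5 mm above its floor. Origin: centre of its underside, on the strip (its floor is 4 mm above that); axes parallel to the strip's. Fixed.
- cradle_transformer: Grey low tray fixed on the burn-in strip, one of four alike, told from the others by the transformer standing in it at the start: 62 x 62 mm outside, lip 4 mm thick and 5 mm above its floor. Origin: centre of its underside, on the strip (its floor is 4 mm above that); axes parallel to the strip's. Fixed.
- cradle_heatsink: Grey low tray fixed on the burn-in strip, one of four alike, told from the others by the heat sink standing in it at the start: 62 x 62 mm outside, lip 4 mm thick and 5 mm above its floor. Origin: centre of its underside, on the strip (its floor is 4 mm above that); axes parallel to the strip's. Fixed.
- cradle_meter: Grey low tray fixed on the burn-in strip, one of four alike, told from the others by the panel meter standing in it at the start: 62 x 62 mm outside, lip 4 mm thick and 5 mm above its floor. Origin: centre of its underside, on the strip (its floor is 4 mm above that); axes parallel to the strip's. Fixed.
- strip: The burn-in strip the parts stand in at the start: aluminium bar 268 (x) x 70 (y) x 10 mm with four grey cradles in a row along its x, centres at x = -99, -33, 33, 99 mm in any order; the parts stand 14 mm above its underside. Its grey terminal box (26 x 66 x 36 mm, two black posts to 52 mm) is at its +x end, centred at x = 149 mm. Origin: centre of the bar's underside. Fixed, may point any way.
- carrier: The test carrier, empty at the start: brown wooden block 270 (x) x 72 (y) mm with four alike square pockets with dark floors in a row along its x, centres at x = -99, -33, 33, 99 mm, y = 0. Pocket 60 x 60 mm inside, floor 12 mm above the underside, rims 6 mm thick and 6 mm high. The same grey terminal box at its +x end, centred at x = 149 mm. Origin: centre of the block's underside. Fixed, may point any way.
- wool_tin: Bystander, leave alone: round steel tin with copper wool, 80 mm diameter, 44 mm high. Origin: centre of its underside.
- spray_can: Bystander, leave alone: upright spray can, 54 mm diameter, 160 mm high. Origin: centre of its underside.
- solder_spool: Bystander, leave alone: small steel-coloured spool, 52 mm diameter, 36 mm high. Origin: centre of its underside.
- screwdriver: Bystander, leave alone: screwdriver lying flat, 200 mm long, 26 mm thick, tip towards +x. Origin: under the middle of its length.

How it is judged:
At the end, for the whole second after the job is handed in: Each part is in the carrier pocket that mirrors its starting cradle (cradle at strip x goes to pocket at carrier -x): centre within 20 mm of the pocket's centre along each carrier axis, underside within 4 mm of the floor height, tilted less than 0.1 rad, at rest (((x of cradle_capacitor in the frame of strip between -0.129 and -0.069 m and x of capacitor in the frame of carrier between 0.079 and 0.119 m) or (x of cradle_capacitor in the frame of strip between -0.063 and -0.003 m and x of capacitor in the frame of carrier between 0.013 and 0.053 m) or (x of cradle_capacitor in the frame of strip between 0.003 and 0.063 m and x of capacitor in the frame of carrier between -0.053 and -0.013 m) or (x of cradle_capacitor in the frame of strip between 0.069 and 0.129 m and x of capacitor in the frame of carrier between -0.119 and -0.079 m)) and y of capacitor in the frame of carrier between -0.02 and 0.02 m and z of capacitor in the frame of carrier between 0.008 and 0.016 m and angle between each of capacitor, transformer, heatsink, meter's own z axis and vertical below 0.1 rad and linear speed of each of capacitor, transformer, heatsink, meter below 0.02 m/s and angular speed of each of capacitor, transformer, heatsink, meter below 0.2 rad/s and ((x of cradle_transformer in the frame of strip between -0.129 and -0.069 m and x of transformer in the frame of carrier between 0.079 and 0.119 m) or (x of cradle_transformer in the frame of strip between -0.063 and -0.003 m and x of transformer in the frame of carrier between 0.013 and 0.053 m) or (x of cradle_transformer in the frame of strip between 0.003 and 0.063 m and x of transformer in the frame of carrier between -0.053 and -0.013 m) or (x of cradle_transformer in the frame of strip between 0.069 and 0.129 m and x of transformer in the frame of carrier between -0.119 and -0.079 m)) and y of transformer in the frame of carrier between -0.02 and 0.02 m and z of transformer in the frame of carrier between 0.008 and 0.016 m and ((x of cradle_heatsink in the frame of strip between -0.129 and -0.069 m and x of heatsink in the frame of carrier between 0.079 and 0.119 m) or (x of cradle_heatsink in the frame of strip between -0.063 and -0.003 m and x of heatsink in the frame of carrier between 0.013 and 0.053 m) or (x of cradle_heatsink in the frame of strip between 0.003 and 0.063 m and x of heatsink in the frame of carrier between -0.053 and -0.013 m) or (x of cradle_heatsink in the frame of strip between 0.069 and 0.129 m and x of heatsink in the frame of carrier between -0.119 and -0.079 m)) and y of heatsink in the frame of carrier between -0.02 and 0.02 m and z of heatsink in the frame of carrier between 0.008 and 0.016 m and ((x of cradle_meter in the frame of strip between -0.129 and -0.069 m and x of meter in the frame of carrier between 0.079 and 0.119 m) or (x of cradle_meter in the frame of strip between -0.063 and -0.003 m and x of meter in the frame of carrier between 0.013 and 0.053 m) or (x of cradle_meter in the frame of strip between 0.003 and 0.063 m and x of meter in the frame of carrier between -0.053 and -0.013 m) or (x of cradle_meter in the frame of strip between 0.069 and 0.129 m and x of meter in the frame of carrier between -0.119 and -0.079 m)) and y of meter in the frame of carrier between -0.02 and 0.02 m and z of meter in the frame of carrier between 0.008 and 0.016 m); the robot touches nothing.
It fails at once if a bystander (wool tin, spray can, solder spool, screwdriver) is pushed more than 30 mm (distance of any of wool_tin, spray_can, solder_spool, screwdriver from where it was at the start of the episode above 0.03 m).
It fails at once if a part is dropped (falls free faster than 0.7 m/s, about 25 mm) ((linear speed of capacitor above 0.7 m/s and contact force between capacitor and the fingers below 0.05 N) or (linear speed of transformer above 0.7 m/s and contact force between transformer and the fingers below 0.05 N) or (linear speed of heatsink above 0.7 m/s and contact force between heatsink and the fingers below 0.05 N) or (linear speed of meter above 0.7 m/s and contact force between meter and the fingers below 0.05 N)).
It also fails if it takes over 104 s, if anything falls off the work surface, if the arm or the gripper's body presses on something with over 40 N, if the wrist force passes 120 N, or if a joint passes its speed limit or range.

## Working session

There is one attempt and no reset: what is moved stays moved. The work goes in short steps, Python scripts to look and compute and a tool call to move; the robot and the scene stay as the last step left them, time stands still between calls to the robot, and variables do not carry over. Pictures are saved under pics/ and viewed, at most 14 in all, crops included, and the job is handed in when it is done.

Besides the shell and the picture viewer there is one more tool, called by a JSON object that holds its "op" and its "data". apply_moves: Moves the arm, as the interface text tells. Its arguments: {"type":"object","properties":{"rows":{"type":"array"},"force":{"type":"number"}},"required":["rows"]}

```bash
mkdir -p pics; cat > h.py <<'E'
import numpy as np, cv2
from workcell import env, imaging, ticket
def cam(n):
    d=imaging.read_camera(n); return d
def world(d):
    z=d['z_map'].astype(float);K=d['camera_matrix'];V=np.linalg.inv(d['view'])
    v,u=np.mgrid[:480,:640]
    P=np.stack([(u-K[0,2])/K[0,0]*z,(v-K[1,2])/K[1,1]*z,z],-1)
    W=P@V[:3,:3].T+V[:3,3]; W[z==0]=np.nan
    return W
E
python3 - <<'E'
from h import *
for n in('top','scene'):
    d=cam(n);cv2.imwrite(f'pics/{n}0.png',d['color']);np.savez(f'{n}0.npz',**d)
    print(n,d['view'].round(3).tolist(),d['camera_matrix'].tolist())
print(env.get_state())
E
```

```text
top [[-0.003, -1.0, 0.008, -0.009], [-0.985, 0.002, -0.174, 0.597], [0.174, -0.009, -0.985, 1.149], [0.0, 0.0, 0.0, 1.0]] [[445.7912887527054, 0.0, 324.49289363020375], [0.0, 445.7912887527054, 243.56353738049285], [0.0, 0.0, 1.0]]
scene [[0.808, 0.589, 0.006, -0.482], [0.509, -0.694, -0.509, -0.267], [-0.296, 0.414, -0.861, 1.649], [0.0, 0.0, 0.0, 1.0]] [[612.0419347738546, 0.0, 323.39503430224704], [0.0, 612.0419347738546, 235.86568204381985], [0.0, 0.0, 1.0]]
{'clock': 0.1, 'joint_pos': array([-1.34156435e+00,  3.13963152e-01,  4.50824934e-02,  1.30361304e+00,
        1.63021341e-05,  1.43120520e+00]), 'qvel': array([-0.00071433, -0.00103291,  0.00210206, -0.00036617, -0.00117317,
        0.00040073]), 'tau': array([ 1.77623278e-03, -4.81726420e+01,  2.99243957e+01,  1.27877851e-02,
       -1.72881078e-04,  6.62918520e-08]), 'tcp_pos': array([ 0.20719147, -0.53587501,  0.23047239]), 'orientation': array([-8.48200935e-04,  9.83043971e-01,  1.83368019e-01, -2.98829450e-05]), 'wrist_force': array([ 0.32672979, -0.22538162, -0.24463251]), 'ft_torque': array([-0.00276063,  0.03193602,  0.03538306]), 'grip_force': 0.0, 'finger_gap': 0.08566210610712219}
```

View pics/top0.png

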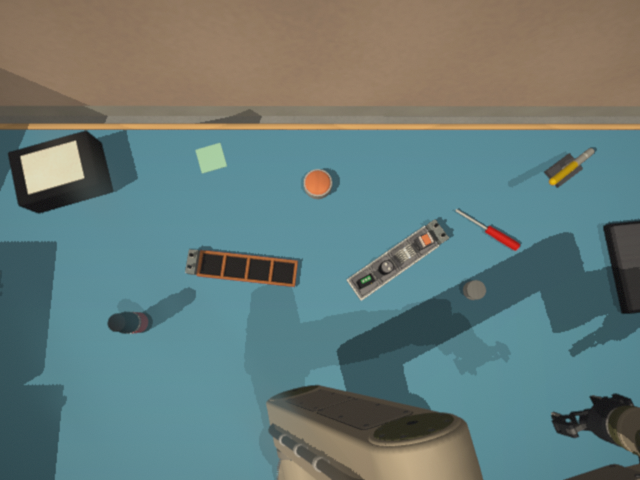

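View pics/scene0.png

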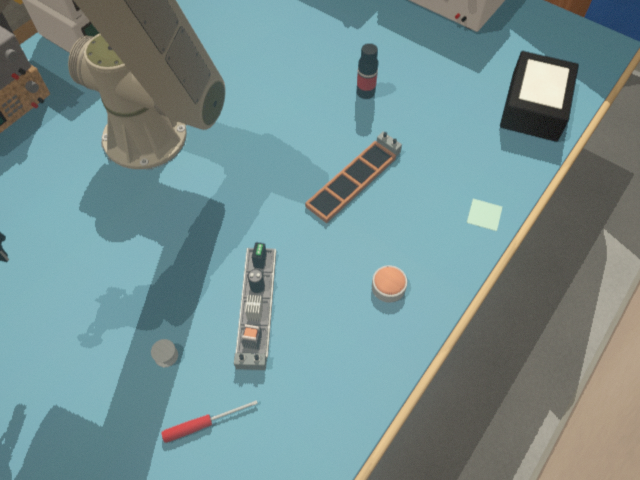

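Top view: the strip runs from (360,288) to (440,232) with its box at upper right. From the box, the order is transformer, heatsink, capacitor, meter. The carrier runs from (298,272) to (192,262) with its box at the left. The spray can is at (130,322), tin (317,183), spool (473,289) and screwdriver (490,230).

```bash
python3 - <<'E'
from h import *
for n in('top','scene'):
    d=dict(np.load(f'{n}0.npz'));W=world(d);hsv=cv2.cvtColor(d['color'],cv2.COLOR_BGR2HSV)
    z=W[...,2]
    mat=(hsv[...,0]>88)&(hsv[...,0]<108)&(hsv[...,1]>90)
    print(n,'table z',np.nanmedian(z[mat]))
    m=((z>0.006)&(z<0.2)&(W[...,0]>0.3)&(W[...,0]<0.85)&(abs(W[...,1])<0.55)).astype(np.uint8)
    k,l,s,c=cv2.connectedComponentsWithStats(m)
    for i in range(1,k):
        if s[i,4]<60: continue
        P=W[l==i]
        low=P[(P[:,2]<0.022)]
        r=cv2.minAreaRect((low[:,:2]*1000).astype(np.float32)) if len(low)>5 else None
        print(s[i].tolist(),c[i].round(),P.mean(0).round(3),'top',np.percentile(P[:,2],97).round(3),'rect',r)
        for lo,hi in((0.055,0.08),):
            Q=P[(P[:,2]>lo)]
            mm=((l==i)&(z>lo)).astype(np.uint8)
            kk,ll,ss,cc=cv2.connectedComponentsWithStats(mm)
            for j in range(1,kk):
                if ss[j,4]>8:
                    q=W[ll==j];rr=cv2.minAreaRect((q[:,:2]*1000).astype(np.float32))
                    print('   hi',cc[j].round(),q.mean(0).round(4),ss[j,4],rr)
E
```

```text
top table z 3.4018032690319444e-05
[304, 169, 28, 33, 675] [317. 184.] [0.77  0.008 0.037] top 0.046 rect ((746.8599853515625, 8.036706924438477), (37.33967971801758, 76.95209503173828), 0.70554518699646)
[456, 209, 64, 42, 418] [496. 234.] [ 0.628 -0.489  0.021] top 0.029 rect ((646.207763671875, -464.76806640625), (198.75096130371094, 26.72982406616211), 57.33259963989258)
[347, 219, 102, 82, 2689] [397. 259.] [ 0.558 -0.21   0.029] top 0.07 rect ((552.36279296875, -202.53750610351562), (74.97854614257812, 272.27691650390625), 35.249656677246094)
   hi [426. 239.] [ 0.6075 -0.282   0.0606] 122 ((606.9503784179688, -280.46044921875), (32.069644927978516, 32.072052001953125), 22.269987106323242)
   hi [406. 252.] [ 0.5714 -0.2278  0.0638] 105 ((571.26025390625, -228.91282653808594), (29.988506317138672, 40.14059829711914), 30.17650032043457)
   hi [386. 266.] [ 0.5328 -0.1738  0.0691] 147 ((533.3659057617188, -174.69564819335938), (33.85243225097656, 33.450645446777344), 28.410911560058594)
   hi [366. 281.] [ 0.4957 -0.1183  0.067 ] 151 ((496.34576416015625, -119.2409439086914), (23
[... 1827 characters left out ...]
372924805), 30.42451286315918)
   hi [251. 332.] [ 0.6065 -0.2782  0.0613] 187 ((605.369140625, -277.5309753417969), (30.838321685791016, 33.689754486083984), 23.58563804626465)
[372, 264, 35, 38, 1026] [389. 283.] [0.776 0.005 0.036] top 0.046 rect ((762.6991577148438, 7.694095611572266), (63.65800857543945, 96.97258758544922), 65.14863586425781)
[151, 339, 26, 28, 483] [163. 351.] [ 0.475 -0.415  0.034] top 0.041 rect ((464.9387512207031, -422.5438537597656), (63.37211990356445, 36.123985290527344), 9.46369743347168)
[162, 400, 96, 42, 795] [195. 424.] [ 0.63  -0.489  0.021] top 0.029 rect ((646.4949951171875, -460.9515075683594), (197.14321899414062, 29.73689079284668), 55.47351837158203)
```

```bash
python3 - <<'E'
from h import *
from scipy.optimize import least_squares
for n in('top','scene'):
    d=dict(np.load(f'{n}0.npz'));W=world(d);z=W[...,2];img=d['color']
    hsv=cv2.cvtColor(img,cv2.COLOR_BGR2HSV)
    reg=(W[...,0]>.44)&(W[...,0]<.64)&(W[...,1]>.05)&(W[...,1]<.4)
    brown=reg&((hsv[...,0]<15)|(hsv[...,0]>170))&(hsv[...,1]>80)&(z>.013)
    r=cv2.minAreaRect((W[brown][:,:2]*1000).astype(np.float32));print(n,'brown rect',r,np.median(z[brown]))
    dark=(reg&(img.max(2)<70)&(z<.016)&(z>.006)).astype(np.uint8)
    k,l,s,c=cv2.connectedComponentsWithStats(dark)
    for i in range(1,k):
        if s[i,4]>100: q=W[l==i]; print('  pocket',q.mean(0).round(4),s[i,4])
    box=reg&(z>.033)
    print('  box',W[box].mean(0).round(4))
    for nm,x,y in(('meter',.4963,-.1185),('cap',.5335,-.1735),('heat',.5705,-.2272),('trafo',.606,-.2795)):
        for lo,hi in((.044,.08),(.046,.0545)):
            m=(np.hypot(W[...,0]-x,W[...,1]-y)<.031)&(z>lo)&(z<hi)
            print('  ',nm,lo,m.sum(),np.round(cv2.minAreaRect((W[m][:,:2]*1000).astype(np.float32)),1) if 0 else cv2.minAreaRect((W[m][:,:2]*1000).astype(np.float32)))
E
```

```text
top brown rect ((536.3228759765625, 203.17660522460938), (271.6025695800781, 72.88250732421875), 83.66433715820312) 0.01718333828666596
  pocket [0.5474 0.3027 0.0119] 366
  pocket [0.54   0.2369 0.0117] 366
  pocket [0.5328 0.171  0.0119] 350
  pocket [0.5253 0.105  0.0121] 359
  box [0.5522 0.3493 0.0386]
   meter 0.044 156 ((496.317138671875, -119.18370056152344), (23.427879333496094, 42.497833251953125), 26.579877853393555)
   meter 0.046 3 ((488.466796875, -99.53303527832031), (11.851351737976074, 0.09502148628234863), 25.46761703491211)
   cap 0.044 154 ((533.3358764648438, -174.64015197753906), (33.85243225097656, 33.57681655883789), 28.410911560058594)
   cap 0.046 7 ((526.350830078125, -165.83456420898438), (31.984987258911133, 10.69197940826416), 40.52906799316406)
   heat 0.044 122 ((571.1871948242188, -228.9528045654297), (30.0521240234375, 40.26035690307617), 30.567989349365234)
   heat 0.046 13 ((568.6812744140625, -227.0936737060547), (28.14289093017578, 33.61988830566406), 32.919315338134766)
   trafo 0.044 193 ((607.205322265625, -282.18438720703125), (32.90161895751
[... 600 characters left out ...]
532.8479614257812, -172.03509521484375), (34.098114013671875, 36.13216781616211), 36.69386291503906)
   cap 0.046 26 ((538.7610473632812, -179.08213806152344), (33.38355255126953, 16.261699676513672), 43.8971061706543)
   heat 0.044 270 ((569.9185791015625, -225.43051147460938), (30.581003189086914, 43.152244567871094), 30.623729705810547)
   heat 0.046 52 ((570.0542602539062, -225.29051208496094), (28.56911277770996, 42.78183364868164), 31.186708450317383)
   trafo 0.044 307 ((606.522705078125, -278.51739501953125), (35.01692199707031, 43.4327507019043), 23.85903549194336)
   trafo 0.046 102 ((606.5325317382812, -278.9284973144531), (34.70235061645508, 41.47690200805664), 23.85903549194336)
```

```bash
cat >> h.py <<'E'
from scipy.spatial.transform import Rotation as R
def plan(x,y,z,yaw):
    s=env.get_state();q=s['orientation'];Rc=R.from_quat([q[1],q[2],q[3],q[0]])
    yw=np.deg2rad(yaw)   # yaw of tool y axis, tool z down
    Y=np.array([np.cos(yw),np.sin(yw),0]);Z=np.array([0,0,-1.]);X=np.cross(Y,Z)
    Rt=R.from_matrix(np.stack([X,Y,Z],1))
    sh=Rc.inv().apply(np.array([x,y,z])-s['tcp_pos'])*1000
    print('shift',sh.round(1),'turn',(Rc.inv()*Rt).as_rotvec().round(3),'t',round(s['clock'],2),'tcp',s['tcp_pos'].round(4),'gap',round(s['finger_gap'],4),'F',s['wrist_force'].round(1),'j',s['joint_pos'].round(2))
E
python3 -c "
from h import *
plan(.607,-.281,.13,25)"
```

```text
shift [464.8 -93.4 100.7] turn [-1.000e-03 -2.000e-03 -1.638e+00] t 0.1 tcp [ 0.2072 -0.5359  0.2305] gap 0.0857 F [ 0.3 -0.2 -0.2] j [-1.34  0.31  0.05  1.3   0.    1.43]
```

{"op": "apply_moves", "data": {"rows": [{"xyz": [39, -8, 8], "turn": [0, 0, -0.12], "grip": 1}, {"xyz": [77, -16, 17], "turn": [0, 0, -0.24], "grip": 1}, {"xyz": [116, -23, 25], "turn": [0, 0, -0.36], "grip": 1}, {"xyz": [155, -31, 34], "turn": [0, 0, -0.48], "grip": 1}, {"xyz": [194, -39, 42], "turn": [0, 0, -0.6], "grip": 1}, {"xyz": [232, -47, 50], "turn": [0, 0, -0.72], "grip": 1}, {"xyz": [271, -54, 59], "turn": [0, 0, -0.84], "grip": 1}, {"xyz": [310, -62, 67], "turn": [0, 0, -0.96], "grip": 1}, {"xyz": [349, -70, 75], "turn": [0, 0, -1.08], "grip": 1}, {"xyz": [387, -78, 84], "turn": [0, 0, -1.2], "grip": 1}, {"xyz": [426, -86, 92], "turn": [0, 0, -1.32], "grip": 1}, {"xyz": [465, -93, 101], "turn": [0, 0, -1.44], "grip": 1}], "force": 40}}

```text
clock: 1.1
tcp_pos: [0.6087, -0.2804, 0.1295]
orientation: [-0.0, 0.616, 0.788, -0.0]
wrist_force: [-0.1, -1.2, 0.0]
finger_gap: 0.0856
grip_force: 0.0
```

```bash
python3 -c "
from h import *
plan(.607,-.281,.13,25)"
```

```text
shift [-0.2 -1.8 -0.5] turn [-0.001 -0.    -0.192] t 1.1 tcp [ 0.6087 -0.2804  0.1295] gap 0.0856 F [-0.1 -1.2  0. ] j [-0.55  0.54  0.14  1.17 -0.    0.78]
```

{"op": "apply_moves", "data": {"rows": [{"xyz": [0, -2, 0], "turn": [0, 0, -0.1], "grip": 1}, {"xyz": [0, -2, 0], "turn": [0, 0, -0.19], "grip": 1}, {"xyz": [0, -2, 0], "turn": [0, 0, -0.19], "grip": 1}, {"xyz": [0, -2, 0], "turn": [0, 0, -0.19], "grip": 1}]}}

```text
clock: 1.43
tcp_pos: [0.6054, -0.2822, 0.1297]
orientation: [-0.001, 0.542, 0.841, -0.0]
wrist_force: [-0.6, -0.1, 0.5]
finger_gap: 0.0853
grip_force: 0.0
```

```bash
python3 - <<'E'
from h import *
plan(.607,-.281,.028,25)
d=cam('wrist');cv2.imwrite('pics/w1.png',d['color']);W=world(d);z=W[...,2]
for nm,x,y in(('meter',.4963,-.1185),('cap',.5335,-.1735),('heat',.5705,-.2272),('trafo',.606,-.2795)):
    m=(np.hypot(W[...,0]-x,W[...,1]-y)<.035)&(z>.044)&(z<.08)
    if m.sum()>20: print(nm,m.sum(),cv2.minAreaRect((W[m][:,:2]*1000).astype(np.float32)))
E
```

```text
shift [  0.3   2.  101.7] turn [-0.001 -0.001 -0.011] t 1.43 tcp [ 0.6054 -0.2822  0.1297] gap 0.0853 F [-0.6 -0.1  0.5] j [-0.56  0.54  0.14  1.17 -0.    0.59]
cap 4034 ((532.18408203125, -173.9424285888672), (34.27295684814453, 34.33406448364258), 26.16846466064453)
heat 2333 ((569.4732666015625, -227.93881225585938), (30.144115447998047, 39.98033905029297), 31.56464385986328)
trafo 2704 ((605.6544799804688, -281.4948425292969), (33.961544036865234, 40.7706184387207), 25.319433212280273)
```

View pics/w1.png

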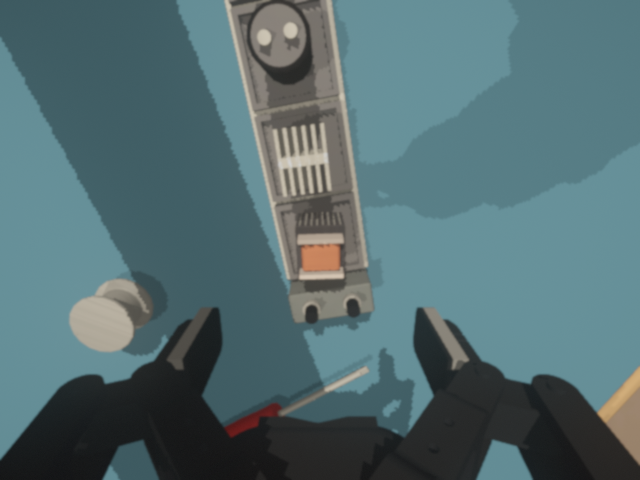

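The wrist view shows the transformer at (321,258), square between the fingers, with the box posts at (331,310). Nothing stands under the fingertips, so I'll descend.

{"op": "apply_moves", "data": {"rows": [{"xyz": [0, 0.5, 30], "turn": [0, 0, 0], "grip": 1}, {"xyz": [0, 0.5, 60], "turn": [0, 0, 0], "grip": 1}, {"xyz": [0, 0.5, 85], "turn": [0, 0, 0], "grip": 1}, {"xyz": [0, 0.5, 98], "turn": [0, 0, 0], "grip": 1}, {"xyz": [0, 0.5, 102], "turn": [0, 0, 0], "grip": 1}, {"xyz": [0, 0.5, 102], "turn": [0, 0, 0], "grip": 0.6}, {"xyz": [0, 0.5, 102], "turn": [0, 0, 0], "grip": 0.3}, {"xyz": [0, 0.5, 102], "turn": [0, 0, 0], "grip": 0.2}, {"xyz": [0, 0.5, 102], "turn": [0, 0, 0], "grip": 0.2}, {"xyz": [0, 0.5, 102], "turn": [0, 0, 0], "grip": 0.2}, {"xyz": [0, 0.5, 102], "turn": [0, 0, 0], "grip": 0.2}, {"xyz": [0, 0.5, 102], "turn": [0, 0, 0], "grip": 0.2}], "force": 40}}

```text
clock: 2.48
tcp_pos: [0.6073, -0.2831, 0.0303]
orientation: [0.002, 0.541, 0.841, -0.0]
wrist_force: [-0.1, -0.4, 6.6]
finger_gap: 0.033
grip_force: 42.1
```

{"op": "apply_moves", "data": {"rows": [{"xyz": [0, 0, -5], "turn": [0, 0, 0], "grip": 0.2}, {"xyz": [0, 0, -20], "turn": [0, 0, 0], "grip": 0.2}, {"xyz": [0, 0, -50], "turn": [0, 0, 0], "grip": 0.2}, {"xyz": [0, 0, -80], "turn": [0, 0, 0], "grip": 0.2}, {"xyz": [0, 0, -100], "turn": [0, 0, 0], "grip": 0.2}, {"xyz": [0, 0, -105], "turn": [0, 0, 0], "grip": 0.2}, {"xyz": [0, 0, -105], "turn": [0, 0, 0], "grip": 0.2}]}}

```text
clock: 3.07
tcp_pos: [0.6068, -0.2827, 0.135]
orientation: [0.002, 0.541, 0.841, 0.0]
wrist_force: [0.7, 0.3, -1.8]
finger_gap: 0.0332
grip_force: 41.2
```

```bash
python3 - <<'E'
from h import *
plan(.5253,.105,.135,-6.4)
E
```

```text
shift [386.6  86.7  -0.8] turn [0.002 0.002 0.54 ] t 3.07 tcp [ 0.6068 -0.2827  0.135 ] gap 0.0332 F [ 0.7  0.3 -1.8] j [-0.56  0.53  0.14  1.18 -0.    0.59]
```

{"op": "apply_moves", "data": {"rows": [{"xyz": [20, 4, 0], "turn": [0, 0, 0.03], "grip": 0.2}, {"xyz": [58, 13, 0], "turn": [0, 0, 0.08], "grip": 0.2}, {"xyz": [97, 22, 0], "turn": [0, 0, 0.135], "grip": 0.2}, {"xyz": [136, 30, 0], "turn": [0, 0, 0.19], "grip": 0.2}, {"xyz": [175, 39, 0], "turn": [0, 0, 0.245], "grip": 0.2}, {"xyz": [214, 48, 0], "turn": [0, 0, 0.3], "grip": 0.2}, {"xyz": [253, 57, 0], "turn": [0, 0, 0.355], "grip": 0.2}, {"xyz": [292, 65, 0], "turn": [0, 0, 0.41], "grip": 0.2}, {"xyz": [328, 74, 0], "turn": [0, 0, 0.46], "grip": 0.2}, {"xyz": [360, 81, 0], "turn": [0, 0, 0.5], "grip": 0.2}, {"xyz": [380, 85, 0], "turn": [0, 0, 0.53], "grip": 0.2}, {"xyz": [387, 87, 0], "turn": [0, 0, 0.54], "grip": 0.2}]}}

```text
clock: 4.07
tcp_pos: [0.5214, 0.1089, 0.1309]
orientation: [-0.002, 0.745, 0.667, -0.002]
wrist_force: [-0.1, -0.5, -2.5]
finger_gap: 0.0335
grip_force: 41.2
```

{"op": "apply_moves", "data": {"rows": [{"xyz": [0, 0, 0], "turn": [0, 0, 0], "grip": 0.2}, {"xyz": [0, 0, 0], "turn": [0, 0, 0], "grip": 0.2}, {"xyz": [0, 0, 0], "turn": [0, 0, 0], "grip": 0.2}]}}

```text
clock: 4.32
tcp_pos: [0.5244, 0.1049, 0.1324]
orientation: [-0.0, 0.746, 0.666, -0.001]
wrist_force: [-0.1, -0.5, -2.6]
finger_gap: 0.0336
grip_force: 41.2
```

```bash
python3 - <<'E'
from h import *
plan(.5253,.105,.0285,-6.4)
d=cam('wrist');cv2.imwrite('pics/w2.png',d['color']);W=world(d);z=W[...,2]
img=d['color'];hsv=cv2.cvtColor(img,cv2.COLOR_BGR2HSV)
m=(z>.013)&(z<.024)&((hsv[...,0]<15)|(hsv[...,0]>170))&(hsv[...,1]>80)
print(m.sum(),cv2.minAreaRect((W[m][:,:2]*1000).astype(np.float32)),np.median(z[m]))
E
```

```text
shift [  0.3   1.  103.9] turn [-0.001  0.001 -0.001] t 4.32 tcp [0.5244 0.1049 0.1324] gap 0.0336 F [-0.1 -0.5 -2.6] j [ 0.05  0.29 -0.24  1.05 -0.    1.73]
6551 ((530.531982421875, 167.68020629882812), (197.3355712890625, 72.08699035644531), 83.6304931640625) 0.01792660918693928
```

View pics/w2.png

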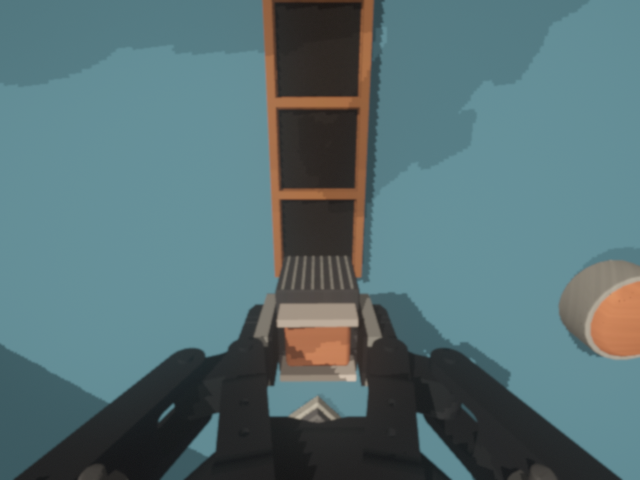

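The wrist view shows the transformer held square at (317,340), over the end pocket and in line with the pocket row.

{"op": "apply_moves", "data": {"rows": [{"xyz": [0, 1, 30], "turn": [0, 0, 0], "grip": 0.2}, {"xyz": [0, 1, 60], "turn": [0, 0, 0], "grip": 0.2}, {"xyz": [0, 1, 82], "turn": [0, 0, 0], "grip": 0.2}, {"xyz": [0, 1, 94], "turn": [0, 0, 0], "grip": 0.2}, {"xyz": [0, 1, 98], "turn": [0, 0, 0], "grip": 0.2}, {"xyz": [0, 1, 101], "turn": [0, 0, 0], "grip": 0.2}, {"xyz": [0, 1, 103], "turn": [0, 0, 0], "grip": 0.2}, {"xyz": [0, 1, 104], "turn": [0, 0, 0], "grip": 0.2}, {"xyz": [0, 1, 104], "turn": [0, 0, 0], "grip": 0.2}, {"xyz": [0, 1, 104], "turn": [0, 0, 0], "grip": 0.2}]}}

```text
clock: 5.2
tcp_pos: [0.5263, 0.1058, 0.0302]
orientation: [0.001, 0.746, 0.666, 0.001]
wrist_force: [-0.1, -0.4, -1.7]
finger_gap: 0.033
grip_force: 41.0
```

{"op": "apply_moves", "data": {"rows": [{"xyz": [0, 0, 1], "turn": [0, 0, 0], "grip": 0.2}, {"xyz": [0, 0, 1.5], "turn": [0, 0, 0], "grip": 0.2}, {"xyz": [0, 0, 2], "turn": [0, 0, 0], "grip": 0.2}, {"xyz": [0, 0, 2], "turn": [0, 0, 0], "grip": 0.2}]}}

```text
clock: 5.53
tcp_pos: [0.526, 0.1059, 0.0283]
orientation: [0.0, 0.746, 0.666, 0.0]
wrist_force: [-1.8, -0.0, 5.5]
finger_gap: 0.0333
grip_force: 41.9
```

Contact felt on the pocket floor, so I'll release and rise.

{"op": "apply_moves", "data": {"rows": [{"xyz": [0, 0, 2], "turn": [0, 0, 0], "grip": 0.5}, {"xyz": [0, 0, 2], "turn": [0, 0, 0], "grip": 0.8}, {"xyz": [0, 0, 2], "turn": [0, 0, 0], "grip": 1}, {"xyz": [0, 0, 2], "turn": [0, 0, 0], "grip": 1}, {"xyz": [0, 0, 2], "turn": [0, 0, 0], "grip": 1}, {"xyz": [0, 0, -10], "turn": [0, 0, 0], "grip": 1}, {"xyz": [0, 0, -30], "turn": [0, 0, 0], "grip": 1}, {"xyz": [0, 0, -65], "turn": [0, 0, 0], "grip": 1}, {"xyz": [0, 0, -95], "turn": [0, 0, 0], "grip": 1}, {"xyz": [0, 0, -105], "turn": [0, 0, 0], "grip": 1}, {"xyz": [0, 0, -105], "turn": [0, 0, 0], "grip": 1}]}}

```text
clock: 6.45
tcp_pos: [0.5279, 0.1059, 0.1355]
orientation: [0.002, 0.746, 0.666, 0.002]
wrist_force: [0.3, -0.3, -0.6]
finger_gap: 0.0852
grip_force: 0.0
```

```bash
cat >> h.py <<'E'
def find(d,x,y,lo=.035,r=.035):
    W=world(d);z=W[...,2]
    m=(np.hypot(W[...,0]-x,W[...,1]-y)<r)&(z>lo)&(z<.09)
    if m.sum()>20: print('part',m.sum(),cv2.minAreaRect((W[m][:,:2]*1000).astype(np.float32)),'top z',np.percentile(z[m],95).round(4))
E
python3 - <<'E'
from h import *
find(cam('top'),.525,.105)
find(cam('scene'),.525,.105)
find(cam('wrist'),.525,.105)
plan(.5695,-.2275,.135,31)
E
```

```text
part 52 ((524.8832397460938, 92.7552261352539), (12.663800239562988, 33.36026382446289), 84.86121368408203) top z 0.0642
part 266 ((525.16552734375, 108.41766357421875), (41.07196044921875, 36.204307556152344), 83.5474853515625) top z 0.0641
part 2788 ((524.9281005859375, 107.670166015625), (40.409912109375, 34.033164978027344), 83.94011688232422) top z 0.0623
shift [-326.1   81.9   -4.2] turn [-0.002 -0.    -0.653] t 6.6 tcp [0.5246 0.1057 0.1309] gap 0.0856 F [-0.1 -0.6 -1.5] j [ 0.05  0.29 -0.24  1.04 -0.    1.73]
```

{"op": "apply_moves", "data": {"rows": [{"xyz": [-20, 5, -1], "turn": [0, 0, -0.04], "grip": 1}, {"xyz": [-55, 14, -2], "turn": [0, 0, -0.11], "grip": 1}, {"xyz": [-92, 23, -3], "turn": [0, 0, -0.185], "grip": 1}, {"xyz": [-129, 32, -4], "turn": [0, 0, -0.26], "grip": 1}, {"xyz": [-166, 42, -4], "turn": [0, 0, -0.335], "grip": 1}, {"xyz": [-203, 51, -4], "turn": [0, 0, -0.41], "grip": 1}, {"xyz": [-240, 60, -4], "turn": [0, 0, -0.485], "grip": 1}, {"xyz": [-275, 69, -4], "turn": [0, 0, -0.555], "grip": 1}, {"xyz": [-305, 77, -4], "turn": [0, 0, -0.615], "grip": 1}, {"xyz": [-320, 80, -4], "turn": [0, 0, -0.645], "grip": 1}, {"xyz": [-326, 82, -4], "turn": [0, 0, -0.653], "grip": 1}, {"xyz": [-326, 82, -4], "turn": [0, 0, -0.653], "grip": 1}]}}

```text
clock: 7.6
tcp_pos: [0.5696, -0.2282, 0.1339]
orientation: [-0.002, 0.494, 0.87, -0.0]
wrist_force: [0.0, 0.4, 0.5]
finger_gap: 0.0854
grip_force: 0.0
```

```bash
python3 - <<'E'
from h import *
find(cam('wrist'),.5695,-.2275,.044)
plan(.5695,-.2275,.0303,31)
E
```

```text
part 1867 ((569.467529296875, -227.77999877929688), (30.064510345458984, 40.88550567626953), 31.556703567504883) top z 0.065
shift [ -0.9  -0.2 104.1] turn [-0.001 -0.003 -0.002] t 7.65 tcp [ 0.5696 -0.2269  0.1344] gap 0.0853 F [ 0.3  0.3 -0.6] j [-0.51  0.43 -0.02  1.12  0.    0.52]
```

{"op": "apply_moves", "data": {"rows": [{"xyz": [-1, 0, 30], "turn": [0, 0, 0], "grip": 1}, {"xyz": [-1, 0, 60], "turn": [0, 0, 0], "grip": 1}, {"xyz": [-1, 0, 86], "turn": [0, 0, 0], "grip": 1}, {"xyz": [-1, 0, 100], "turn": [0, 0, 0], "grip": 1}, {"xyz": [-1, 0, 104], "turn": [0, 0, 0], "grip": 1}, {"xyz": [-1, 0, 104], "turn": [0, 0, 0], "grip": 0.6}, {"xyz": [-1, 0, 104], "turn": [0, 0, 0], "grip": 0.3}, {"xyz": [-1, 0, 104], "turn": [0, 0, 0], "grip": 0.15}, {"xyz": [-1, 0, 104], "turn": [0, 0, 0], "grip": 0.15}, {"xyz": [-1, 0, 104], "turn": [0, 0, 0], "grip": 0.15}, {"xyz": [-1, 0, 104], "turn": [0, 0, 0], "grip": 0.15}, {"xyz": [-1, 0, 104], "turn": [0, 0, 0], "grip": 0.15}], "force": 40}}

```text
clock: 8.65
tcp_pos: [0.5722, -0.2286, 0.0339]
orientation: [0.001, 0.492, 0.87, 0.0]
wrist_force: [0.5, 0.9, 7.2]
finger_gap: 0.0296
grip_force: 40.9
```

{"op": "apply_moves", "data": {"rows": [{"xyz": [0, 0, -5], "turn": [0, 0, 0], "grip": 0.15}, {"xyz": [0, 0, -20], "turn": [0, 0, 0], "grip": 0.15}, {"xyz": [0, 0, -50], "turn": [0, 0, 0], "grip": 0.15}, {"xyz": [0, 0, -80], "turn": [0, 0, 0], "grip": 0.15}, {"xyz": [0, 0, -100], "turn": [0, 0, 0], "grip": 0.15}, {"xyz": [0, 0, -110], "turn": [0, 0, 0], "grip": 0.15}, {"xyz": [0, 0, -110], "turn": [0, 0, 0], "grip": 0.15}]}}

```text
clock: 9.23
tcp_pos: [0.5724, -0.229, 0.145]
orientation: [0.002, 0.493, 0.87, -0.0]
wrist_force: [-0.2, -0.2, -1.2]
finger_gap: 0.0293
grip_force: 40.1
```

```bash
python3 - <<'E'
from h import *
plan(.5328,.170,.14,-6.4)
E
```

```text
shift [362.5 171.5   3.9] turn [0.003 0.003 0.653] t 9.23 tcp [ 0.5724 -0.229   0.145 ] gap 0.0293 F [-0.2 -0.2 -1.2] j [-0.51  0.42 -0.    1.14 -0.    0.52]
```

{"op": "apply_moves", "data": {"rows": [{"xyz": [20, 9, 0], "turn": [0, 0, 0.03], "grip": 0.15}, {"xyz": [55, 26, 1], "turn": [0, 0, 0.1], "grip": 0.15}, {"xyz": [90, 43, 2], "turn": [0, 0, 0.165], "grip": 0.15}, {"xyz": [126, 60, 3], "turn": [0, 0, 0.23], "grip": 0.15}, {"xyz": [162, 77, 3], "turn": [0, 0, 0.295], "grip": 0.15}, {"xyz": [198, 94, 3], "turn": [0, 0, 0.36], "grip": 0.15}, {"xyz": [234, 111, 3], "turn": [0, 0, 0.425], "grip": 0.15}, {"xyz": [270, 128, 3], "turn": [0, 0, 0.49], "grip": 0.15}, {"xyz": [305, 144, 3], "turn": [0, 0, 0.55], "grip": 0.15}, {"xyz": [335, 158, 3], "turn": [0, 0, 0.605], "grip": 0.15}, {"xyz": [354, 167, 3], "turn": [0, 0, 0.64], "grip": 0.15}, {"xyz": [361, 171.5, 3], "turn": [0, 0, 0.653], "grip": 0.15}]}}

```text
clock: 10.23
tcp_pos: [0.5299, 0.1726, 0.1371]
orientation: [-0.001, 0.745, 0.667, -0.001]
wrist_force: [-0.6, -0.3, -1.8]
finger_gap: 0.0296
grip_force: 40.1
```

{"op": "apply_moves", "data": {"rows": [{"xyz": [0, 0, 0], "turn": [0, 0, 0], "grip": 0.15}, {"xyz": [0, 0, 0], "turn": [0, 0, 0], "grip": 0.15}, {"xyz": [0, 0, 0], "turn": [0, 0, 0], "grip": 0.15}]}}

```text
clock: 10.48
tcp_pos: [0.5316, 0.1688, 0.1381]
orientation: [-0.0, 0.746, 0.666, -0.001]
wrist_force: [0.3, 0.4, -1.1]
finger_gap: 0.0298
grip_force: 40.1
```

```bash
python3 - <<'E'
from h import *
plan(.5328,.1685,.032,-6.4)
d=cam('wrist');W=world(d);z=W[...,2];s=env.get_state()['tcp_pos']
m=(np.hypot(W[...,0]-s[0],W[...,1]-s[1])<.04)&(z>.145)&(z<.185)&(d['color'].min(2)>140)
print(m.sum(),np.nanmedian(W[m],0) if m.sum() else '')
E
```

```text
shift [-1.000e-01  1.400e+00  1.061e+02] turn [-0.002  0.001 -0.001] t 10.48 tcp [0.5316 0.1688 0.1381] gap 0.0298 F [ 0.3  0.4 -1.1] j [ 0.16  0.33 -0.17  1.08 -0.    1.85]
1495 [0.53435162 0.17012395 0.16828516]
```

{"op": "apply_moves", "data": {"rows": [{"xyz": [0, 0.5, 30], "turn": [0, 0, 0], "grip": 0.15}, {"xyz": [0, 0.5, 60], "turn": [0, 0, 0], "grip": 0.15}, {"xyz": [0, 0.5, 84], "turn": [0, 0, 0], "grip": 0.15}, {"xyz": [0, 0.5, 97], "turn": [0, 0, 0], "grip": 0.15}, {"xyz": [0, 0.5, 101], "turn": [0, 0, 0], "grip": 0.15}, {"xyz": [0, 0.5, 104], "turn": [0, 0, 0], "grip": 0.15}, {"xyz": [0, 0.5, 106], "turn": [0, 0, 0], "grip": 0.15}, {"xyz": [0, 0.5, 107], "turn": [0, 0, 0], "grip": 0.15}, {"xyz": [0, 0.5, 107], "turn": [0, 0, 0], "grip": 0.15}, {"xyz": [0, 0.5, 107], "turn": [0, 0, 0], "grip": 0.15}]}}

```text
clock: 11.37
tcp_pos: [0.5335, 0.1696, 0.0333]
orientation: [0.001, 0.746, 0.666, 0.001]
wrist_force: [-0.7, 0.6, -0.7]
finger_gap: 0.0294
grip_force: 40.1
```

{"op": "apply_moves", "data": {"rows": [{"xyz": [0, 0, 1], "turn": [0, 0, 0], "grip": 0.15}, {"xyz": [0, 0, 1.5], "turn": [0, 0, 0], "grip": 0.15}, {"xyz": [0, 0, 2], "turn": [0, 0, 0], "grip": 0.15}, {"xyz": [0, 0, 2], "turn": [0, 0, 0], "grip": 0.15}]}}

```text
clock: 11.7
tcp_pos: [0.5334, 0.1698, 0.0319]
orientation: [0.001, 0.745, 0.667, 0.001]
wrist_force: [-1.7, -0.5, 7.7]
finger_gap: 0.0295
grip_force: 41.3
```

{"op": "apply_moves", "data": {"rows": [{"xyz": [0, 0, 2], "turn": [0, 0, 0], "grip": 0.5}, {"xyz": [0, 0, 2], "turn": [0, 0, 0], "grip": 0.8}, {"xyz": [0, 0, 2], "turn": [0, 0, 0], "grip": 1}, {"xyz": [0, 0, 2], "turn": [0, 0, 0], "grip": 1}, {"xyz": [0, 0, 2], "turn": [0, 0, 0], "grip": 1}, {"xyz": [0, 0, -10], "turn": [0, 0, 0], "grip": 1}, {"xyz": [0, 0, -30], "turn": [0, 0, 0], "grip": 1}, {"xyz": [0, 0, -65], "turn": [0, 0, 0], "grip": 1}, {"xyz": [0, 0, -95], "turn": [0, 0, 0], "grip": 1}, {"xyz": [0, 0, -105], "turn": [0, 0, 0], "grip": 1}, {"xyz": [0, 0, -105], "turn": [0, 0, 0], "grip": 1}]}}

```text
clock: 12.62
tcp_pos: [0.535, 0.17, 0.1386]
orientation: [0.002, 0.746, 0.666, 0.003]
wrist_force: [1.1, -0.4, -0.1]
finger_gap: 0.0857
grip_force: 0.0
```

```bash
python3 - <<'E'
from h import *
d=cam('wrist')
find(d,.533,.171)
d=cam('scene');find(d,.533,.171)
plan(.532,-.1735,.135,32)
E
```

```text
part 1929 ((532.330810546875, 171.05093383789062), (40.60992431640625, 30.06511116027832), 83.69495391845703) top z 0.0629
part 281 ((532.356201171875, 172.95265197753906), (46.5474967956543, 33.57328414916992), 81.02025604248047) top z 0.0653
shift [-3.409e+02  3.780e+01 -2.000e-01] turn [-0.     0.    -0.671] t 12.72 tcp [0.5325 0.1695 0.1347] gap 0.0855 F [-0.1  0.7 -0.9] j [ 0.16  0.33 -0.17  1.07 -0.    1.85]
```

Heatsink is placed. Next, the capacitor.

{"op": "apply_moves", "data": {"rows": [{"xyz": [-20, 2, 0], "turn": [0, 0, -0.04], "grip": 1}, {"xyz": [-58, 6, 0], "turn": [0, 0, -0.115], "grip": 1}, {"xyz": [-96, 11, 0], "turn": [0, 0, -0.19], "grip": 1}, {"xyz": [-134, 15, 0], "turn": [0, 0, -0.265], "grip": 1}, {"xyz": [-172, 19, 0], "turn": [0, 0, -0.34], "grip": 1}, {"xyz": [-210, 23, 0], "turn": [0, 0, -0.415], "grip": 1}, {"xyz": [-248, 28, 0], "turn": [0, 0, -0.49], "grip": 1}, {"xyz": [-284, 32, 0], "turn": [0, 0, -0.56], "grip": 1}, {"xyz": [-315, 35, 0], "turn": [0, 0, -0.625], "grip": 1}, {"xyz": [-334, 37, 0], "turn": [0, 0, -0.66], "grip": 1}, {"xyz": [-341, 38, 0], "turn": [0, 0, -0.671], "grip": 1}, {"xyz": [-341, 38, 0], "turn": [0, 0, -0.671], "grip": 1}]}}

```text
clock: 13.72
tcp_pos: [0.5312, -0.1747, 0.1331]
orientation: [-0.002, 0.486, 0.874, -0.0]
wrist_force: [0.0, 0.3, -0.2]
finger_gap: 0.0857
grip_force: 0.0
```

```bash
python3 - <<'E'
from h import *
find(cam('wrist'),.532,-.174,.06)
plan(.532,-.1735,.0318,32)
E
```

```text
part 2101 ((531.9983520507812, -173.45140075683594), (34.35462951660156, 34.641761779785156), 45.27924728393555) top z 0.0739
shift [ -0.8   0.8 101.6] turn [-0.002 -0.003 -0.002] t 13.77 tcp [ 0.5312 -0.1734  0.1334] gap 0.0853 F [-0.4  0.1  0.1] j [-0.46  0.33 -0.17  1.07  0.    0.55]
```

{"op": "apply_moves", "data": {"rows": [{"xyz": [1, 0, 30], "turn": [0, 0, 0], "grip": 1}, {"xyz": [1, 0, 60], "turn": [0, 0, 0], "grip": 1}, {"xyz": [1, 0, 86], "turn": [0, 0, 0], "grip": 1}, {"xyz": [1, 0, 99], "turn": [0, 0, 0], "grip": 1}, {"xyz": [1, 0, 102], "turn": [0, 0, 0], "grip": 1}, {"xyz": [1, 0, 102], "turn": [0, 0, 0], "grip": 0.6}, {"xyz": [1, 0, 102], "turn": [0, 0, 0], "grip": 0.3}, {"xyz": [1, 0, 102], "turn": [0, 0, 0], "grip": 0.2}, {"xyz": [1, 0, 102], "turn": [0, 0, 0], "grip": 0.2}, {"xyz": [1, 0, 102], "turn": [0, 0, 0], "grip": 0.2}, {"xyz": [1, 0, 102], "turn": [0, 0, 0], "grip": 0.2}, {"xyz": [1, 0, 102], "turn": [0, 0, 0], "grip": 0.2}], "force": 40}}

```text
clock: 14.77
tcp_pos: [0.5329, -0.1731, 0.0348]
orientation: [0.001, 0.485, 0.875, 0.0]
wrist_force: [0.2, 0.9, 7.1]
finger_gap: 0.034
grip_force: 40.4
```

{"op": "apply_moves", "data": {"rows": [{"xyz": [0, 0, -5], "turn": [0, 0, 0], "grip": 0.2}, {"xyz": [0, 0, -20], "turn": [0, 0, 0], "grip": 0.2}, {"xyz": [0, 0, -50], "turn": [0, 0, 0], "grip": 0.2}, {"xyz": [0, 0, -80], "turn": [0, 0, 0], "grip": 0.2}, {"xyz": [0, 0, -100], "turn": [0, 0, 0], "grip": 0.2}, {"xyz": [0, 0, -110], "turn": [0, 0, 0], "grip": 0.2}, {"xyz": [0, 0, -110], "turn": [0, 0, 0], "grip": 0.2}]}}

```text
clock: 15.35
tcp_pos: [0.5332, -0.1735, 0.146]
orientation: [0.002, 0.485, 0.875, 0.0]
wrist_force: [-0.4, 0.2, -0.3]
finger_gap: 0.0337
grip_force: 40.0
```

```bash
python3 - <<'E'
from h import *
plan(.540,.236,.14,-6.4)
E
```

```text
shift [343.7 222.9   5.1] turn [0.004 0.003 0.671] t 15.35 tcp [ 0.5332 -0.1735  0.146 ] gap 0.0337 F [-0.4  0.2 -0.3] j [-0.46  0.32 -0.16  1.09 -0.    0.55]
```

{"op": "apply_moves", "data": {"rows": [{"xyz": [17, 11, 0], "turn": [0, 0, 0.03], "grip": 0.2}, {"xyz": [50, 32, 1], "turn": [0, 0, 0.1], "grip": 0.2}, {"xyz": [84, 54, 2], "turn": [0, 0, 0.165], "grip": 0.2}, {"xyz": [118, 77, 3], "turn": [0, 0, 0.23], "grip": 0.2}, {"xyz": [152, 99, 3], "turn": [0, 0, 0.3], "grip": 0.2}, {"xyz": [186, 121, 3], "turn": [0, 0, 0.365], "grip": 0.2}, {"xyz": [220, 143, 3], "turn": [0, 0, 0.43], "grip": 0.2}, {"xyz": [254, 165, 3], "turn": [0, 0, 0.5], "grip": 0.2}, {"xyz": [287, 186, 3], "turn": [0, 0, 0.56], "grip": 0.2}, {"xyz": [316, 205, 3], "turn": [0, 0, 0.62], "grip": 0.2}, {"xyz": [336, 218, 3], "turn": [0, 0, 0.655], "grip": 0.2}, {"xyz": [344, 223, 3], "turn": [0, 0, 0.671], "grip": 0.2}]}}

```text
clock: 16.35
tcp_pos: [0.5369, 0.2405, 0.1379]
orientation: [-0.001, 0.745, 0.667, -0.001]
wrist_force: [1.0, 0.2, -0.1]
finger_gap: 0.0339
grip_force: 40.0
```

{"op": "apply_moves", "data": {"rows": [{"xyz": [0, 0, 0], "turn": [0, 0, 0], "grip": 0.2}, {"xyz": [0, 0, 0], "turn": [0, 0, 0], "grip": 0.2}, {"xyz": [0, 0, 0], "turn": [0, 0, 0], "grip": 0.2}]}}

```text
clock: 16.6
tcp_pos: [0.5377, 0.2362, 0.139]
orientation: [-0.0, 0.746, 0.666, -0.001]
wrist_force: [0.2, -0.4, -0.7]
finger_gap: 0.0337
grip_force: 40.0
```

```bash
python3 - <<'E'
from h import *
plan(.540,.236,.033,-6.4)
d=cam('wrist');cv2.imwrite('pics/w3.png',d['color'])
E
```

```text
shift [  0.2   2.5 106. ] turn [-0.002  0.001 -0.   ] t 16.6 tcp [0.5377 0.2362 0.139 ] gap 0.0337 F [ 0.2 -0.4 -0.7] j [ 0.28  0.38 -0.09  1.11 -0.    1.96]
```

View pics/w3.png

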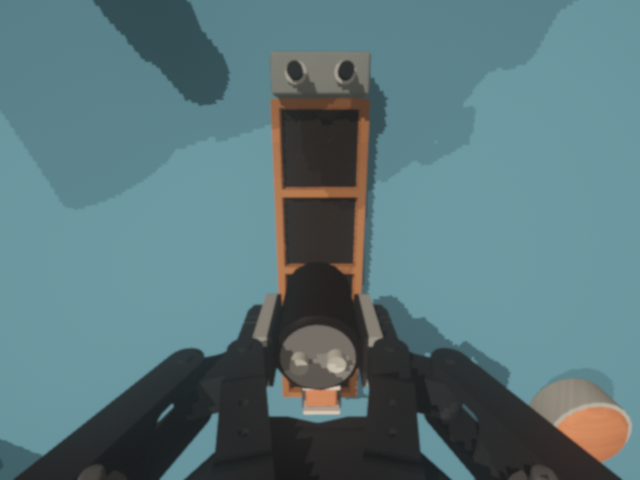

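The wrist view shows the capacitor held upright at (319,355). Its target pocket, at about (320,230), and the end pocket at (320,148) are both free; the view is foreshortened by the camera tilt.

{"op": "apply_moves", "data": {"rows": [{"xyz": [0, 1.5, 30], "turn": [0, 0, 0], "grip": 0.2}, {"xyz": [0, 1.5, 60], "turn": [0, 0, 0], "grip": 0.2}, {"xyz": [0, 1.5, 84], "turn": [0, 0, 0], "grip": 0.2}, {"xyz": [0, 1.5, 97], "turn": [0, 0, 0], "grip": 0.2}, {"xyz": [0, 1.5, 101], "turn": [0, 0, 0], "grip": 0.2}, {"xyz": [0, 1.5, 104], "turn": [0, 0, 0], "grip": 0.2}, {"xyz": [0, 1.5, 106], "turn": [0, 0, 0], "grip": 0.2}, {"xyz": [0, 1.5, 107], "turn": [0, 0, 0], "grip": 0.2}, {"xyz": [0, 1.5, 107], "turn": [0, 0, 0], "grip": 0.2}, {"xyz": [0, 1.5, 107], "turn": [0, 0, 0], "grip": 0.2}]}}

```text
clock: 17.48
tcp_pos: [0.5407, 0.2371, 0.0343]
orientation: [0.0, 0.746, 0.666, 0.001]
wrist_force: [-0.2, 0.1, 0.2]
finger_gap: 0.0338
grip_force: 40.0
```

{"op": "apply_moves", "data": {"rows": [{"xyz": [0, 0, 1], "turn": [0, 0, 0], "grip": 0.2}, {"xyz": [0, 0, 1.5], "turn": [0, 0, 0], "grip": 0.2}, {"xyz": [0, 0, 2], "turn": [0, 0, 0], "grip": 0.2}, {"xyz": [0, 0, 2], "turn": [0, 0, 0], "grip": 0.2}]}}

```text
clock: 17.82
tcp_pos: [0.5406, 0.2374, 0.0328]
orientation: [0.001, 0.745, 0.667, 0.001]
wrist_force: [-1.8, -1.2, 7.3]
finger_gap: 0.0336
grip_force: 40.9
```

{"op": "apply_moves", "data": {"rows": [{"xyz": [0, 0, 2], "turn": [0, 0, 0], "grip": 0.5}, {"xyz": [0, 0, 2], "turn": [0, 0, 0], "grip": 0.8}, {"xyz": [0, 0, 2], "turn": [0, 0, 0], "grip": 1}, {"xyz": [0, 0, 2], "turn": [0, 0, 0], "grip": 1}, {"xyz": [0, 0, 2], "turn": [0, 0, 0], "grip": 1}, {"xyz": [0, 0, -10], "turn": [0, 0, 0], "grip": 1}, {"xyz": [0, 0, -30], "turn": [0, 0, 0], "grip": 1}, {"xyz": [0, 0, -65], "turn": [0, 0, 0], "grip": 1}, {"xyz": [0, 0, -95], "turn": [0, 0, 0], "grip": 1}, {"xyz": [0, 0, -105], "turn": [0, 0, 0], "grip": 1}, {"xyz": [0, 0, -105], "turn": [0, 0, 0], "grip": 1}]}}

```text
clock: 18.73
tcp_pos: [0.5422, 0.2377, 0.1398]
orientation: [0.001, 0.746, 0.666, 0.003]
wrist_force: [-0.1, 0.3, -0.5]
finger_gap: 0.0853
grip_force: 0.0
```

```bash
python3 - <<'E'
from h import *
find(cam('wrist'),.540,.237)
plan(.4955,-.118,.135,26.6)
E
```

```text
part 2313 ((539.2545776367188, 236.42919921875), (34.854129791259766, 34.07817459106445), 81.57040405273438) top z 0.0717
shift [-358.2   -5.4    2. ] turn [ 0.003 -0.    -0.576] t 18.78 tcp [0.5409 0.2373 0.1374] gap 0.0854 F [-0.1 -0.2 -0.6] j [ 0.28  0.38 -0.09  1.1  -0.    1.96]
```

{"op": "apply_moves", "data": {"rows": [{"xyz": [-20, 0, 0], "turn": [0, 0, -0.03], "grip": 1}, {"xyz": [-60, -1, 0], "turn": [0, 0, -0.095], "grip": 1}, {"xyz": [-100, -1, 0], "turn": [0, 0, -0.16], "grip": 1}, {"xyz": [-140, -2, 0], "turn": [0, 0, -0.225], "grip": 1}, {"xyz": [-180, -3, 0], "turn": [0, 0, -0.29], "grip": 1}, {"xyz": [-220, -3, 0], "turn": [0, 0, -0.355], "grip": 1}, {"xyz": [-260, -4, 0], "turn": [0, 0, -0.42], "grip": 1}, {"xyz": [-298, -5, 0], "turn": [0, 0, -0.48], "grip": 1}, {"xyz": [-330, -5, 0], "turn": [0, 0, -0.53], "grip": 1}, {"xyz": [-350, -5, 0], "turn": [0, 0, -0.565], "grip": 1}, {"xyz": [-358, -5, 0], "turn": [0, 0, -0.576], "grip": 1}, {"xyz": [-358, -5, 0], "turn": [0, 0, -0.576], "grip": 1}]}}

```text
clock: 19.78
tcp_pos: [0.4934, -0.1198, 0.134]
orientation: [-0.002, 0.527, 0.85, -0.001]
wrist_force: [0.2, 0.1, -0.2]
finger_gap: 0.0855
grip_force: 0.0
```

```bash
python3 - <<'E'
from h import *
find(cam('wrist'),.4955,-.118,.045)
plan(.4955,-.118,.032,26.6)
E
```

```text
part 2323 ((494.64788818359375, -117.96688842773438), (24.284475326538086, 42.46331787109375), 26.611562728881836) top z 0.0718
shift [ -0.6   2.2 102.2] turn [-0.002 -0.003 -0.003] t 19.83 tcp [ 0.4936 -0.1186  0.1342] gap 0.0853 F [-0.3 -0.1  0.7] j [-0.39  0.24 -0.3   1.04  0.    0.72]
```

{"op": "apply_moves", "data": {"rows": [{"xyz": [2, 0, 30], "turn": [0, 0, 0], "grip": 1}, {"xyz": [2, 0, 60], "turn": [0, 0, 0], "grip": 1}, {"xyz": [2, 0, 86], "turn": [0, 0, 0], "grip": 1}, {"xyz": [2, 0, 99], "turn": [0, 0, 0], "grip": 1}, {"xyz": [2, 0, 102], "turn": [0, 0, 0], "grip": 1}, {"xyz": [2, 0, 102], "turn": [0, 0, 0], "grip": 0.6}, {"xyz": [2, 0, 102], "turn": [0, 0, 0], "grip": 0.3}, {"xyz": [2, 0, 102], "turn": [0, 0, 0], "grip": 0.1}, {"xyz": [2, 0, 102], "turn": [0, 0, 0], "grip": 0.1}, {"xyz": [2, 0, 102], "turn": [0, 0, 0], "grip": 0.1}, {"xyz": [2, 0, 102], "turn": [0, 0, 0], "grip": 0.1}, {"xyz": [2, 0, 102], "turn": [0, 0, 0], "grip": 0.1}], "force": 40}}

```text
clock: 20.83
tcp_pos: [0.4949, -0.1167, 0.0354]
orientation: [0.001, 0.526, 0.851, 0.0]
wrist_force: [-0.9, 1.8, 6.2]
finger_gap: 0.0236
grip_force: 40.2
```

{"op": "apply_moves", "data": {"rows": [{"xyz": [0, 0, -5], "turn": [0, 0, 0], "grip": 0.1}, {"xyz": [0, 0, -20], "turn": [0, 0, 0], "grip": 0.1}, {"xyz": [0, 0, -50], "turn": [0, 0, 0], "grip": 0.1}, {"xyz": [0, 0, -80], "turn": [0, 0, 0], "grip": 0.1}, {"xyz": [0, 0, -100], "turn": [0, 0, 0], "grip": 0.1}, {"xyz": [0, 0, -110], "turn": [0, 0, 0], "grip": 0.1}, {"xyz": [0, 0, -110], "turn": [0, 0, 0], "grip": 0.1}]}}

```text
clock: 21.42
tcp_pos: [0.4955, -0.117, 0.1467]
orientation: [0.002, 0.526, 0.851, 0.0]
wrist_force: [0.2, -0.2, -0.5]
finger_gap: 0.0233
grip_force: 39.3
```

```bash
python3 - <<'E'
from h import *
plan(.5474,.302,.14,-6.4)
E
```

```text
shift [351.5 233.9   6.1] turn [0.004 0.003 0.576] t 21.42 tcp [ 0.4955 -0.117   0.1467] gap 0.0233 F [ 0.2 -0.2 -0.5] j [-0.39  0.23 -0.28  1.06 -0.    0.72]
```

{"op": "apply_moves", "data": {"rows": [{"xyz": [16, 11, 0], "turn": [0, 0, 0.03], "grip": 0.1}, {"xyz": [48, 32, 1], "turn": [0, 0, 0.085], "grip": 0.1}, {"xyz": [82, 55, 2], "turn": [0, 0, 0.14], "grip": 0.1}, {"xyz": [116, 77, 3], "turn": [0, 0, 0.195], "grip": 0.1}, {"xyz": [150, 100, 3], "turn": [0, 0, 0.25], "grip": 0.1}, {"xyz": [184, 122, 3], "turn": [0, 0, 0.305], "grip": 0.1}, {"xyz": [218, 145, 3], "turn": [0, 0, 0.36], "grip": 0.1}, {"xyz": [252, 168, 3], "turn": [0, 0, 0.415], "grip": 0.1}, {"xyz": [286, 190, 3], "turn": [0, 0, 0.47], "grip": 0.1}, {"xyz": [318, 211, 3], "turn": [0, 0, 0.525], "grip": 0.1}, {"xyz": [342, 227, 3], "turn": [0, 0, 0.56], "grip": 0.1}, {"xyz": [351, 234, 3], "turn": [0, 0, 0.576], "grip": 0.1}]}}

```text
clock: 22.42
tcp_pos: [0.545, 0.306, 0.1386]
orientation: [-0.001, 0.745, 0.667, -0.001]
wrist_force: [-0.7, -0.6, -0.9]
finger_gap: 0.0233
grip_force: 39.4
```

{"op": "apply_moves", "data": {"rows": [{"xyz": [0, 0, 0], "turn": [0, 0, 0], "grip": 0.1}, {"xyz": [0, 0, 0], "turn": [0, 0, 0], "grip": 0.1}, {"xyz": [0, 0, 0], "turn": [0, 0, 0], "grip": 0.1}]}}

```text
clock: 22.67
tcp_pos: [0.5453, 0.3012, 0.1397]
orientation: [-0.0, 0.746, 0.666, -0.001]
wrist_force: [0.9, 1.0, -0.4]
finger_gap: 0.0235
grip_force: 39.4
```

```bash
python3 - <<'E'
from h import *
plan(.5474,.302,.0336,-6.4)
E
```

```text
shift [  1.2   2.3 106.1] turn [-0.002  0.002 -0.   ] t 22.67 tcp [0.5453 0.3012 0.1397] gap 0.0235 F [ 0.9  1.  -0.4] j [ 0.38  0.45  0.02  1.14 -0.    2.06]
```

{"op": "apply_moves", "data": {"rows": [{"xyz": [0, 1.5, 30], "turn": [0, 0, 0], "grip": 0.1}, {"xyz": [0, 1.5, 60], "turn": [0, 0, 0], "grip": 0.1}, {"xyz": [0, 1.5, 84], "turn": [0, 0, 0], "grip": 0.1}, {"xyz": [0, 1.5, 97], "turn": [0, 0, 0], "grip": 0.1}, {"xyz": [0, 1.5, 101], "turn": [0, 0, 0], "grip": 0.1}, {"xyz": [0, 1.5, 104], "turn": [0, 0, 0], "grip": 0.1}, {"xyz": [0, 1.5, 106], "turn": [0, 0, 0], "grip": 0.1}, {"xyz": [0, 1.5, 107], "turn": [0, 0, 0], "grip": 0.1}, {"xyz": [0, 1.5, 107], "turn": [0, 0, 0], "grip": 0.1}, {"xyz": [0, 1.5, 107], "turn": [0, 0, 0], "grip": 0.1}]}}

```text
clock: 23.5
tcp_pos: [0.5484, 0.3022, 0.0353]
orientation: [0.0, 0.746, 0.666, 0.001]
wrist_force: [-0.5, 1.2, -0.8]
finger_gap: 0.0235
grip_force: 39.4
```

{"op": "apply_moves", "data": {"rows": [{"xyz": [0, 0, 1], "turn": [0, 0, 0], "grip": 0.1}, {"xyz": [0, 0, 1.5], "turn": [0, 0, 0], "grip": 0.1}, {"xyz": [0, 0, 2], "turn": [0, 0, 0], "grip": 0.1}, {"xyz": [0, 0, 2], "turn": [0, 0, 0], "grip": 0.1}]}}

```text
clock: 23.83
tcp_pos: [0.5481, 0.3023, 0.0334]
orientation: [0.0, 0.746, 0.667, 0.001]
wrist_force: [-1.2, -0.0, 4.3]
finger_gap: 0.0231
grip_force: 40.2
```

{"op": "apply_moves", "data": {"rows": [{"xyz": [0, 0, 2], "turn": [0, 0, 0], "grip": 0.5}, {"xyz": [0, 0, 2], "turn": [0, 0, 0], "grip": 0.8}, {"xyz": [0, 0, 2], "turn": [0, 0, 0], "grip": 1}, {"xyz": [0, 0, 2], "turn": [0, 0, 0], "grip": 1}, {"xyz": [0, 0, 2], "turn": [0, 0, 0], "grip": 1}, {"xyz": [0, 0, -10], "turn": [0, 0, 0], "grip": 1}, {"xyz": [0, 0, -30], "turn": [0, 0, 0], "grip": 1}, {"xyz": [0, 0, -65], "turn": [0, 0, 0], "grip": 1}, {"xyz": [0, 0, -95], "turn": [0, 0, 0], "grip": 1}, {"xyz": [0, 0, -125], "turn": [0, 0, 0], "grip": 1}, {"xyz": [0, 0, -135], "turn": [0, 0, 0], "grip": 1}, {"xyz": [0, 0, -135], "turn": [0, 0, 0], "grip": 1}]}}

```text
clock: 24.83
tcp_pos: [0.5498, 0.3029, 0.1709]
orientation: [0.001, 0.746, 0.666, 0.003]
wrist_force: [-0.7, 0.7, 0.5]
finger_gap: 0.0853
grip_force: 0.0
```

{"op": "apply_moves", "data": {"rows": [{"xyz": [-40, 0, 0], "turn": [0, 0, 0], "grip": 1}, {"xyz": [-80, 0, 0], "turn": [0, 0, 0], "grip": 1}, {"xyz": [-120, 0, 0], "turn": [0, 0, 0], "grip": 1}, {"xyz": [-160, 0, 0], "turn": [0, 0, 0], "grip": 1}, {"xyz": [-200, 0, 0], "turn": [0, 0, 0], "grip": 1}, {"xyz": [-230, 0, 0], "turn": [0, 0, 0], "grip": 1}, {"xyz": [-230, 0, 0], "turn": [0, 0, 0], "grip": 1}, {"xyz": [-230, 0, 0], "turn": [0, 0, 0], "grip": 1}]}}

```text
clock: 25.5
tcp_pos: [0.5209, 0.0719, 0.1655]
orientation: [-0.001, 0.747, 0.665, -0.001]
wrist_force: [-0.2, -0.6, -0.3]
finger_gap: 0.0856
grip_force: 0.0
```

```bash
python3 - <<'E'
from h import *
d=cam('scene')
for n,x,y in(('tr',.525,.105),('hs',.533,.171),('cap',.54,.237),('met',.547,.303)):
    print(n);find(d,x,y)
W=cv2.resize(d['color'][100:250,280:440],(800,750))[:600]
cv2.imwrite('pics/fin.png',W); cv2.imwrite('pics/fs.png',d['color'])
E
```

```text
tr
part 267 ((524.932373046875, 108.76866912841797), (42.09126663208008, 36.493934631347656), 83.58109283447266) top z 0.0633
hs
part 218 ((533.5532836914062, 172.74447631835938), (44.25055694580078, 32.69961166381836), 80.98259735107422) top z 0.066
cap
part 219 ((539.1679077148438, 237.8985137939453), (34.30762481689453, 36.23992919921875), 38.26789855957031) top z 0.0729
met
part 230 ((547.7996826171875, 301.9792785644531), (48.06386947631836, 24.956335067749023), 83.62281036376953) top z 0.071
```

View pics/fs.png

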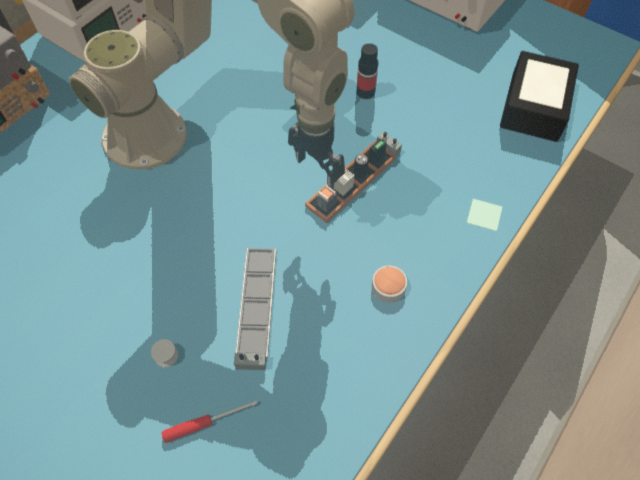

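View pics/fin.png

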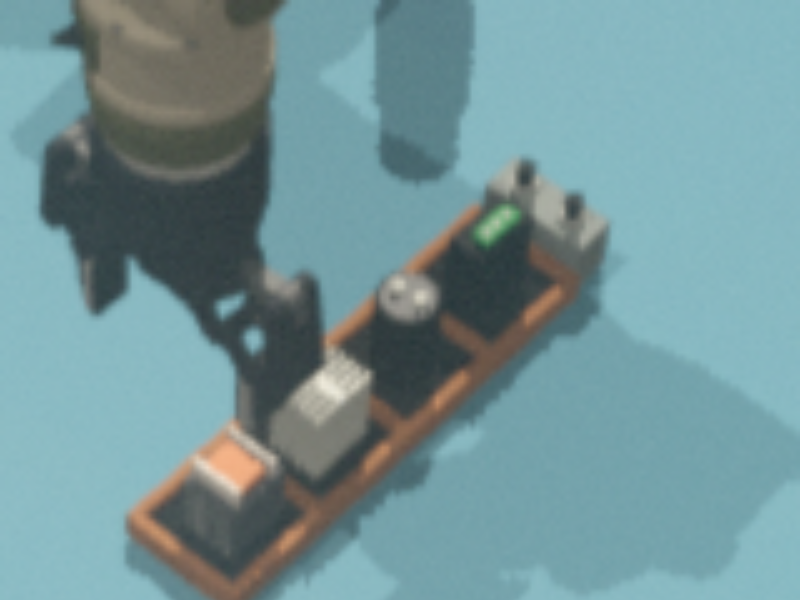

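The scene view shows the strip empty at (256,308). All four parts stand upright in their pockets between (325,195) and (380,150), with the transformer farthest from the box and the meter beside it. The bystanders haven't moved, and the gripper is clear of the parts.

```bash
python3 -c "
from h import *
print(ticket.hand_in())"
```

```text
the job is handed in; nothing more can be done
None
```

I moved all four parts to the carrier in reverse order and handed the job in at about 25.6 s; the hand-in gave no verdict, but the last camera check showed each part upright near its pocket centre and the tin, can, spool and screwdriver unmoved.

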